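# Set the tape tensioner and hold its bolt

### The job

On the tape tensioner, draw the sprung slide gauge out slowly by its red tab until the red pointer stands in the green band of the scale, then let go of the tab. The gauge creeps back and turns the bolt with it, so reach down into the narrow gap behind the yellow bracket, grip the hexagon bolt head there and hold it from turning while the pointer is still in the green band. Finish while holding the bolt head, as if for a colleague who is about to tighten the nut in front, and leave the other things on the worktop where they are.

Things in the scene. Friction and masses are not known exactly. Their poses are not given: they have to be found in the camera images.
- tensioner: Tape tensioner fixed on the worktop: blue base plate 180 x 310 mm, 10 mm thick. Origin on the worktop under the yellow bracket's middle, z up, x from the tensioner's front (gauge, towards the robot) to its back (bolt head), y to its left. In front run the rack bar (x -44 to -26 mm, top z 70 mm) and its guide blocks (y -75 and 100 mm, top z 78 mm).
- bracket_top (a point): Middle of the top edge of the yellow upright bracket, 115 mm above the worktop. The bracket is a plate square to the tensioner's x, 6 mm thick and 120 mm wide (tensioner x -3 to 3 mm, y -60 to 60 mm).
- guard_top (a point): Middle of the top edge of the grey guard plate behind the bracket, 108 mm above the worktop; parallel to the bracket, 6 mm thick, 150 mm wide. The gap between bracket and guard is 51 mm wide along the tensioner's x (x 3 to 54 mm), open above and at both ends, 75 mm deep from the bolt's centre to the base plate.
- gauge (a joint): How far the gauge is drawn out, m: 0 at rest (and at the start), 0.075 at its stop; the green band is 0.040 to 0.065. Drawing moves tab and pointer along the tensioner's -y. It resists with 7 to 8 N plus 400 N per m/s: draw at about 20 mm/s. Let go, it creeps back, 2 mm/s at 0.065 falling to 0.8 at 0.040, until the bolt is held. 12 mm of gauge turn the bolt 1 rad.
- tab (a point): Grip point of the gauge's upright red tab, on its centre line, 15 mm below its top and 108 mm above the worktop. The tab is 24 mm along the tensioner's x and 14 mm along its y, and stands 53 mm above the rack bar. At rest it is at tensioner x -35, y -125 mm; it slides with the gauge.
- pointer (a point): Tip of the gauge's thin red pointer, over a white scale strip (z 54 mm) with a black tick every 5 mm and the green band; slides with the gauge. At rest it is at tensioner y 95 mm; the green band is y 55 to 30 mm.
- bolt: Centre of the bolt's steel hexagon head, hidden in the gap behind the bracket, at tensioner x 29, y 0, z 85 mm. 24 mm across flats, 28 across corners, 20 mm long; axis level, along the tensioner's x. Its frame turns with the bolt: flats at its +y and -y and every 60 deg. A firm squeeze along the tensioner's y holds it at any angle; it may first turn a little, moving the gauge by up to 6 mm.
- parcel_s1: Bystander: brown carton 66x132x100 mm, on the worktop; leave it alone. Origin at the centre of its underside.
- stapler: Bystander: red and black stapler 36x145x42 mm, on the worktop; leave it alone. Origin at the centre of its underside.
- label_roll_small: Bystander: standing cream label roll 66x66x58 mm, on the worktop; leave it alone. Origin at the centre of its underside.
- pen_pot: Bystander: dark grey pen pot 78x78x165 mm, on the worktop; leave it alone. Origin at the centre of its underside.
- kraft_tape_roll: Bystander: standing brown tape roll 69x69x61 mm, on the worktop; leave it alone. Origin at the centre of its underside.
- parcel_s3: Bystander: brown carton 63x101x50 mm, on the worktop; leave it alone. Origin at the centre of its underside.
- note_block: Bystander: yellow note block 77x77x29 mm, on the worktop; leave it alone. Origin at the centre of its underside.
- tape_measure: Bystander: yellow tape measure 33x68x61 mm, on the worktop; leave it alone. Origin at the centre of its underside.

How it is judged (in metres and radians):
On the way, in this order (a step that is already met when the one before it is completed fails the run):
1. the gauge is drawn out by its red tab until the pointer is in the green band (0.040 to 0.065 m), held there 0.2 s (value of joint gauge between 0.04 and 0.065 m and distance between the grasp point and tab below 0.03 m), for 0.2 s.
2. the bolt head behind the bracket is between the fingers and gripped (contact force between the fingers and bolt above 4 N and distance between the grasp point and bolt below 0.02 m), for 0.2 s.
At the end, for the whole second after the job is handed in: The fingers hold the bolt head behind the bracket (grasp point within 20 mm of the head's centre, contact force over 4 N), the gauge stands in the green band (0.040 to 0.065 m) and does not creep (under 0.4 mm/s) (all of step 2 and value of joint gauge between 0.04 and 0.065 m and velocity of joint gauge between -0.0004 and 0.0004 m/s); the arm keeps its last pose, push and grip.
It fails at once if one of the bystanders (cartons, stapler, rolls, pen pot, note block, tape measure) is moved more than 20 mm (distance of any of parcel_s1, stapler, label_roll_small, pen_pot, kraft_tape_roll, parcel_s3, note_block, tape_measure from where it was at the start of the episode above 0.02 m).
It also fails if it takes over 45 s, if anything falls off the work surface, if the arm or the gripper's body presses on something with over 40 N, if the wrist force passes 120 N, or if a joint passes its speed limit or range.

### The arm

A 6-joint arm with a two-finger parallel gripper is mounted at the origin on a cart in front of the work surface, level with it; the furniture and walls round the work are solid. World frame = base frame: x ahead of the robot, y to its left, z up, the work surface at z = 0. Lengths are in mm, angles in rad, forces in N, time in s.
With the tool pointing down it reaches from about 350 to 875 mm from the base axis. Payload 15.5 kg.
Tool frame: the origin (TCP) lies on the centre line of the jaws, within the pads' length; the fingertips stand 25 mm ahead of it and the grasp point (between the pads) lies 6 mm ahead of it (robot.tip_extent is the distance from the TCP to the fingertips, in mm); z points along the fingers, y is the line along which they close (so a half turn about z gives the same grasp; the last joint's range is limited). The gripper opens to 85 mm and grips with 20 to 120 N. Pads are 22 mm wide; open, the fingers measure 114 mm over their backs; the gripper's body (76 mm by 85 mm) begins 54 mm behind the grasp point. The pads swing forward as they close: fully open they stand 13 mm farther back than shut.
Start: joints at [-1.361, 0.494, 1.345, -0, 1.302, -0.096], TCP at [188.161, -596.005, 256.277] pointing down, gripper open.
Joint ranges: [-2.91, 2.91], [-0.82, 2.16], [0.22, 2.67], [-1.22, 4.37], [0.12, 2.79], [-3.08, 3.08]. Speed limits (rad/s): [1.89, 1.89, 2.57, 3.01, 3.01, 3.01].

### API

Orientations are given as a unit quaternion [x, y, z, w].
In Python, from rig import robot gives the robot as it stands. The module is installed in compiled form; this text tells all that it offers.
- The arm moves only by the tool servo_tool, never from a script. Its argument "targets" is a list of rows, each a list of 3 entries, a list of its own where there are three numbers: the shift along the tool's x, y, z normalised to -1 to 1, where 1 is 40 mm, then the turn about the tool's z normalised to -1 to 1, where 1 is 60 degrees, then the closure, from -1 (fully open) to 1 (shut). A call has 1 to 20 rows; each row shifts and turns the commanded pose from where the row before left it, along the tool's axes as they then stand; what a row does not reach is not made up. A row lasts 1/10 s, in which the tool goes at most 50 mm and 8.59 degrees, less where a joint would pass 70% of its speed; a pose out of reach is approached as far as the arm can. A call with a number of a shift or a turn outside -1 to 1 is refused whole. A call with a gripper value outside its range is refused whole. The fingers move at their own pace and stop on an object; the grip force is fixed at half the most. Time passes only in rows, so rows that do not move let the fingers close. It gives the time, the measured TCP pose, the force, the opening and the grip force at its end, in the units of the state.
- robot.observe(): the state, without advancing time (a new reading comes with each control period).
- robot.read_camera(name): name is "scene" or "top"; returns the picture (400x640x3 uint8, blue, green, red); there is no depth.
- robot.calibration(name): a dict with "vertical_fov" (degrees; the focal length in pixels is half the picture's height over the tangent of half this angle, whatever the lens; pixels are square), "cx", "cy" (the principal point, pixels), "extrinsics" (4x4, takes a point from camera to world coordinates). Camera axes: x right, y up, looking along -z (the intrinsics and any distortion apply to the point x, -y, -z); pixel columns grow to the right and rows downward; lengths in mm; the calibration is good to about 2 mm. A picture is of the moment at which its call begins. calibration takes no time and is no camera call.
- robot.close_job(): hands the job in; it is judged then, once.
The state is a dict: "t": time; "q": joint angles; "dq": joint speeds; "joint_torque": joint torques, N m; "tcp_pos": TCP position; "tool_rot": TCP orientation; "contact_force": force on the tool from outside, world axes, zero at the start; "moment": the same for the moment, N m; "gripper_width": finger opening in mm; "finger_force": force on a finger pad.
Only numpy, scipy, OpenCV 4.12 (cv2) and the standard library are available. Lean on these libraries where they do the work, as an engineer would, in place of code of your own. Each camera call takes 0.05 s, during which the arm holds its last target. There are 200 camera calls.

## Working session

There is one attempt and no reset: what is moved stays moved. The work goes in short steps, Python scripts to look and compute and a tool call to move; the robot and the scene stay as the last step left them, time stands still between calls to the robot, and variables do not carry over. Pictures are saved under pics/ and viewed, at most 10 in all, crops included, and the job is handed in when it is done.

Besides the shell and the picture viewer there is one more tool, called after "Emit:" as name(argument=value, ...) on one line, values as JSON. servo_tool: Moves the arm, as the interface text tells. Its arguments: {"type":"object","properties":{"targets":{"type":"array"}},"required":["targets"]}

```bash
mkdir -p pics
python3 - <<'E'
from rig import robot
import cv2,numpy as np
np.set_printoptions(precision=4,suppress=True)
for n in("scene","top"):
    cv2.imwrite(f"pics/{n}0.png",robot.read_camera(n)); c=robot.calibration(n);print(n,c)
s=robot.observe();print(s["t"],s["tcp_pos"],s["tool_rot"],s["gripper_width"])
E
```

```text
scene {'vertical_fov': 46.56933836198772, 'cx': 317.6561606627913, 'cy': 196.86894354555415, 'extrinsics': array([[  -0.8602,    0.3075,   -0.4069, -119.7446],
       [  -0.5099,   -0.5006,    0.6996, 1227.4453],
       [   0.0114,    0.8092,    0.5874, 1060.3285],
       [   0.    ,    0.    ,    0.    ,    1.    ]])}
top {'vertical_fov': 45.494948854570964, 'cx': 317.4159618868225, 'cy': 210.39581824189077, 'extrinsics': array([[   0.0004,    0.989 ,   -0.1481,  330.1178],
       [  -0.9999,   -0.002 ,   -0.0164,   44.4168],
       [  -0.0165,    0.1481,    0.9888, 1757.5484],
       [   0.    ,    0.    ,    0.    ,    1.    ]])}
0.1 [ 188.0934 -595.7262  255.7357] [ 0.9883  0.1523 -0.     -0.0005] 85.38323292075863
```

View pics/scene0.png

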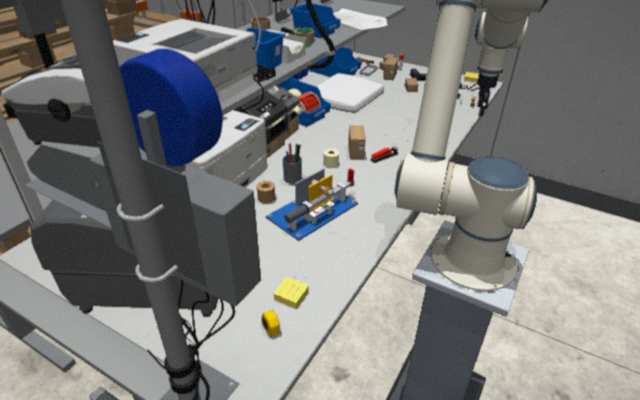

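View pics/top0.png

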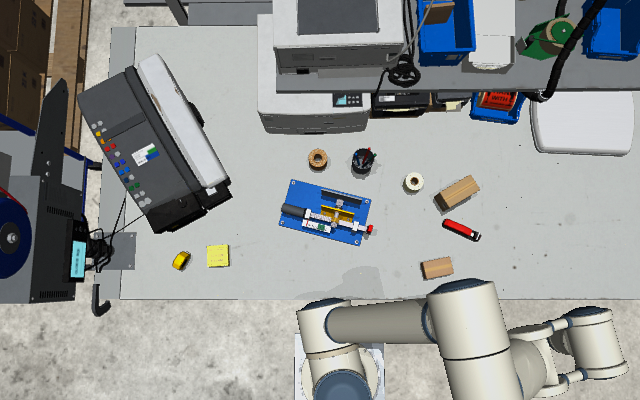

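The top view shows the tensioner at about (325, 212), rotated slightly, with the red tab at (370, 229). In the scene view it is at about (313, 205), with the tab at (351, 174). I'll enlarge both.

Run:
```python
import cv2,numpy as np
a=cv2.imread("pics/top0.png")[172:252,270:385];b=cv2.imread("pics/scene0.png")[160:245,260:365]
cv2.imwrite("pics/c1.png",cv2.resize(a,None,fx=6.9,fy=6.9,interpolation=cv2.INTER_CUBIC))
cv2.imwrite("pics/c2.png",cv2.resize(b,None,fx=7,fy=7,interpolation=cv2.INTER_CUBIC))
```

```text
(no output)
```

View pics/c1.png

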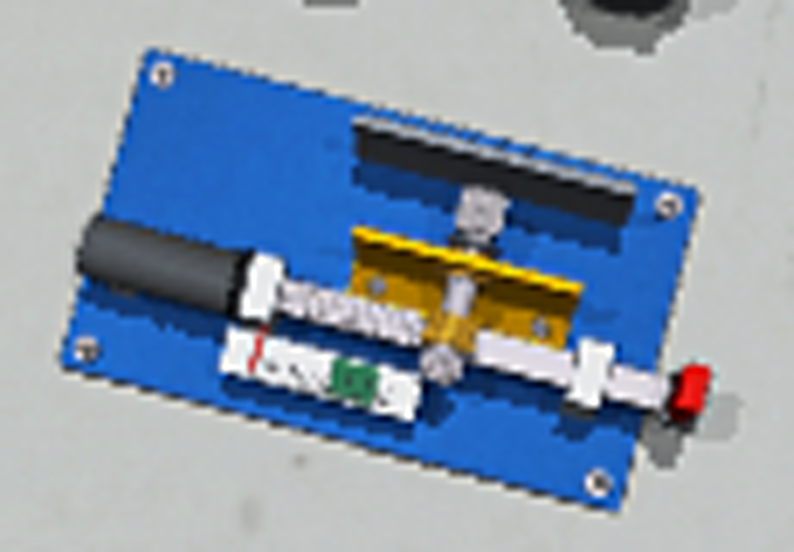

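View pics/c2.png

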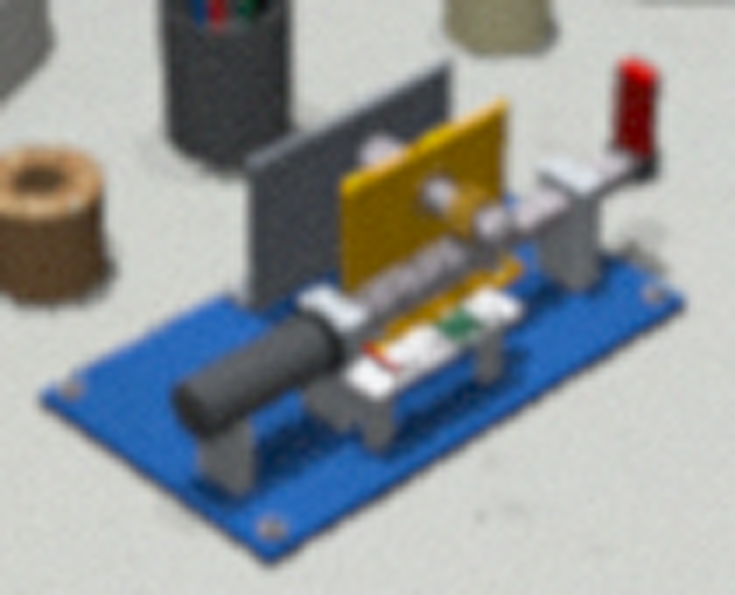

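In the top crop, the bracket top runs (353,232) to (582,288), the guard top (353,122) to (634,188), and the tab top is at about (695,377). In the scene crop, the bracket top runs (343,185) to (507,103), the guard top (250,160) to (448,65), and the tab top is at (640,68). The pointer is at rest, well left of the green band.

```bash
cat > h.py <<'E'
from rig import robot
import cv2,numpy as np
from scipy.optimize import least_squares
np.set_printoptions(precision=2,suppress=True)
def P(n):
    c=robot.calibration(n);f=200/np.tan(np.radians(c["vertical_fov"]/2))
    W=np.diag([1,-1,-1,1.])@np.linalg.inv(c["extrinsics"])
    return np.array([[f,0,c["cx"]],[0,f,c["cy"]],[0,0,1]])@W[:3]
def proj(n,X):
    h=P(n)@np.r_[np.atleast_2d(X).T,np.ones((1,len(np.atleast_2d(X))))];return (h[:2]/h[2]).T
def tri(a,b):
    h=cv2.triangulatePoints(P("top"),P("scene"),np.array(a,float).reshape(2,1),np.array(b,float).reshape(2,1));return (h[:3]/h[3]).ravel()
E
python3 - <<'E'
from h import *
M=np.array([[0,60,115],[0,-60,115],[57,75,108],[57,-75,108],[-35,-125,123]],float)
A=np.array([[353,232],[582,288],[353,122],[634,188],[695,377]]);B=np.array([[343,185],[507,103],[250,160],[448,65],[640,68]])
A=(A+.5)/6.9-.5+[270,172];B=(B+.5)/7-.5+[260,160]
for a,b,m in zip(A,B,M):print(m,tri(a,b))
def tf(p,X):
    c,s=np.cos(p[3]),np.sin(p[3]);return X@np.array([[c,s,0],[-s,c,0],[0,0,1]])+p[:3]
r=lambda p:np.r_[proj("top",tf(p,M))-A,proj("scene",tf(p,M))-B].ravel()
s=least_squares(r,[530,40,0,-.2]);print(s.x,s.fun.reshape(-1,2))
print("pts tab, bolt, gauge draw dir",tf(s.x,np.array([[-35,-125,108.],[29,0,85]])),-np.sin(s.x[3]))
print(robot.observe()["t"])
E
```

```text
[  0.  60. 115.] [595.69  60.65 114.44]
[  0. -60. 115.] [566.17 -55.55 110.2 ]
[ 57.  75. 108.] [652.92  60.51 109.49]
[ 57. -75. 108.] [618.64 -83.21 101.66]
[ -35. -125.  123.] [ 518.19 -111.75  118.2 ]
[581.16   2.26  -3.03  -0.24] [[-0.09 -0.22]
 [ 0.16 -0.16]
 [-0.29 -0.46]
 [ 0.44  0.04]
 [-0.07  0.86]
 [ 0.39  0.61]
 [-0.08 -0.49]
 [-0.23  1.02]
 [ 0.14 -0.86]
 [-0.39 -0.24]]
pts tab, bolt, gauge draw dir [[ 516.9  -110.53  104.97]
 [ 609.3    -4.78   81.97]] 0.24247809563554562
0.1
```

Emit:
servo_tool(targets=[[[0, 0, 0], 0.1315, -1], [[0, 0, 0], 0.1315, -1], [[0, 0, 0], 0.1315, -1], [[0, 0, 0], 0.1315, -1], [[0.314, -0.86, 0], 0, -1], [[0.314, -0.86, 0], 0, -1], [[0.314, -0.86, 0], 0, -1], [[0.314, -0.86, 0], 0, -1], [[0.314, -0.86, 0], 0, -1], [[0.314, -0.86, 0], 0, -1], [[0.314, -0.86, 0], 0, -1], [[0.314, -0.86, 0], 0, -1], [[0.314, -0.86, 0], 0, -1], [[0.314, -0.86, 0], 0, -1], [[0.314, -0.86, 0], 0, -1], [[0.314, -0.86, 0], 0, -1], [[0.314, -0.86, 0], 0, -1], [[0.314, -0.86, 0], 0, -1], [[0.314, -0.86, 0], 0, -1], [[0.314, -0.86, 0], 0, -1]])

```text
t: 2.1
tcp_pos: [517.2, -109.3, 256.1]
tool_rot: [0.993, -0.122, -0.0, -0.0]
contact_force: [1.3, -0.6, -0.2]
gripper_width: 85.4
finger_force: 0.0
```

Emit:
servo_tool(targets=[[[0, 0, 0.7], 0, -1], [[0, 0, 0.7], 0, -1], [[0, 0, 0.7], 0, -1], [[0, 0, 0], 0, -1]])

```text
t: 2.5
tcp_pos: [514.8, -110.1, 169.4]
tool_rot: [0.993, -0.122, -0.003, -0.001]
contact_force: [-0.3, -0.4, 1.1]
gripper_width: 85.5
finger_force: 0.0
```

Run:
```python
from h import *
s=robot.observe();print(s["tcp_pos"])
o=[]
for n in("scene","top"):
    im=robot.read_camera(n);x,y=proj(n,[517,-110,115])[0].astype(int);print(n,x,y)
    o.append(cv2.resize(im[max(y-30,0):,max(x-40,0):][:65,:80],(400,325),interpolation=cv2.INTER_CUBIC))
cv2.imwrite("pics/d.png",np.hstack(o))
```

```text
[ 514.79 -110.1   169.39]
scene 350 170
top 369 227
```

View pics/d.png

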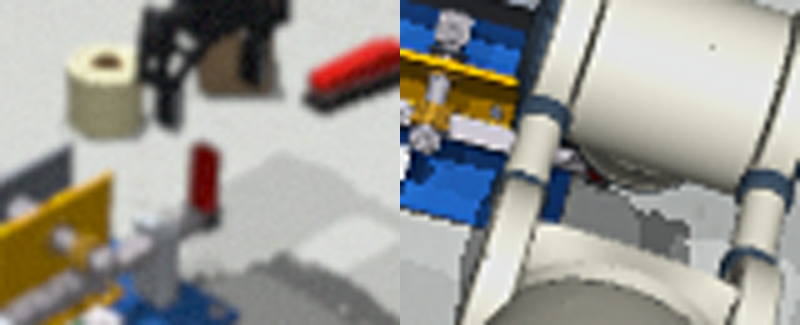

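The left panel shows the open fingertips at crop (168,125) and (258,90), straddling the tab top at (205,150). They are centred, so I go down and close.

Emit:
servo_tool(targets=[[[0.05, 0, 0.35], 0, -1], [[0, 0, 0.35], 0, -1], [[0, 0, 0.35], 0, -1], [[0, 0, 0.34], 0, -1], [[0, 0, 0], 0, 1], [[0, 0, 0], 0, 1], [[0, 0, 0], 0, 1], [[0, 0, 0], 0, 1], [[0, 0, 0], 0, 1], [[0, 0, 0], 0, 1], [[0, 0, 0], 0, 1], [[0, 0, 0], 0, 1]])

```text
t: 3.8
tcp_pos: [519.1, -110.8, 117.6]
tool_rot: [0.992, -0.122, 0.001, -0.0]
contact_force: [-1.3, 6.8, 13.7]
gripper_width: 13.2
finger_force: 58.6
```

Emit:
servo_tool(targets=[[[0, 0.05, 0], 0, 1], [[0, 0.05, 0], 0, 1], [[0, 0.05, 0], 0, 1], [[0, 0.05, 0], 0, 1], [[0, 0.05, 0], 0, 1], [[0, 0.05, 0], 0, 1], [[0, 0.05, 0], 0, 1], [[0, 0.05, 0], 0, 1], [[0, 0.05, 0], 0, 1], [[0, 0.05, 0], 0, 1], [[0, 0.05, 0], 0, 1], [[0, 0.05, 0], 0, 1], [[0, 0.05, 0], 0, 1], [[0, 0.05, 0], 0, 1], [[0, 0.05, 0], 0, 1], [[0, 0.05, 0], 0, 1], [[0, 0.05, 0], 0, 1], [[0, 0.05, 0], 0, 1], [[0, 0.05, 0], 0, 1], [[0, 0.05, 0], 0, 1]])

```text
t: 5.8
tcp_pos: [509.0, -148.9, 117.6]
tool_rot: [0.992, -0.122, 0.0, -0.001]
contact_force: [-0.5, 16.5, 18.7]
gripper_width: 12.8
finger_force: 59.4
```

Emit:
servo_tool(targets=[[[0, 0.05, 0], 0, 1], [[0, 0.05, 0], 0, 1], [[0, 0.05, 0], 0, 1], [[0, 0.05, 0], 0, 1], [[0, 0.05, 0], 0, 1], [[0, 0.05, 0], 0, 1], [[0, 0.05, 0], 0, 1], [[0, 0.05, 0], 0, 1], [[0, 0.05, 0], 0, 1], [[0, 0.05, 0], 0, 1], [[0, 0, 0], 0, 1], [[0, 0, 0], 0, 1], [[0, 0, 0], 0, 1]])

```text
t: 7.1
tcp_pos: [503.7, -168.7, 117.6]
tool_rot: [0.992, -0.122, -0.0, -0.001]
contact_force: [-5.0, 9.7, 19.3]
gripper_width: 13.3
finger_force: 59.5
```

Run:
```python
from h import *
im=robot.read_camera("scene")
cv2.imwrite("pics/e.png",cv2.resize(im[160:245,260:365],None,fx=7,fy=7,interpolation=cv2.INTER_CUBIC))
c,s=.970,-.2425
T=lambda x,y,z:[581.2+c*x-s*y,2.3+s*x+c*y,z-3]
for y in(95,55,30):print(y,(proj("scene",[T(-62,y,54)])[0]-[260,160]+.5)*7)
print(robot.observe()["tcp_pos"],robot.observe()["t"])
```

```text
95 [382.47 366.37]
55 [437.66 332.85]
30 [471.38 312.37]
[ 503.72 -168.68  117.64] 7.15
```

View pics/e.png

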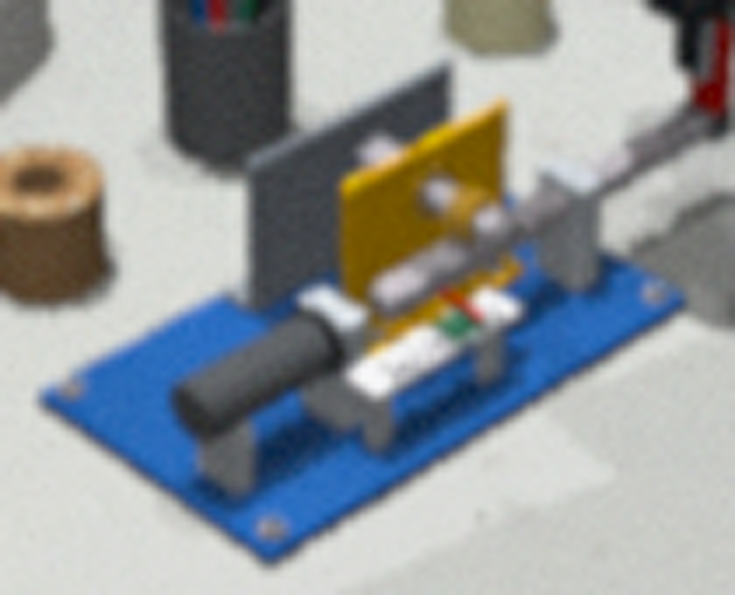

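The pointer midpoint has moved from (380,358) to (462,304), about 60 mm of draw, which puts it in the upper part of the green band. I release the tab, lift, and cross to above the gap.

Emit:
servo_tool(targets=[[[0, 0, 0], 0, -1], [[0, 0, 0], 0, -1], [[0, 0, 0], 0, -1], [[0, 0, 0], 0, -1], [[0, 0, -0.35], 0, -1], [[0, 0, -0.35], 0, -1], [[0, 0, -0.35], 0, -1], [[0, 0, -0.3], 0, -1], [[0.26, -0.77, 0], 0, -1], [[0.26, -0.77, 0], 0, -1], [[0.26, -0.77, 0], 0, -1], [[0.26, -0.77, 0], 0, -1], [[0.26, -0.77, 0], 0, -1], [[0.26, -0.77, 0], 0, -1], [[0, 0, 0], 0, -1], [[0, 0, 0], 0, -1]])

```text
t: 8.75
tcp_pos: [609.4, -4.9, 170.5]
tool_rot: [0.993, -0.122, -0.0, 0.0]
contact_force: [0.8, 0.5, 0.1]
gripper_width: 85.4
finger_force: 0.0
```

Emit:
servo_tool(targets=[[[0, 0, 0.3], 0, -1], [[0, 0, 0.3], 0, -1], [[0, 0, 0.35], 0, -1], [[0, 0, 0.35], 0, -1], [[0, 0, 0.35], 0, -1], [[0, 0, 0.35], 0, -1], [[0, 0, 0], 0, -1]])

```text
t: 9.45
tcp_pos: [608.3, -5.3, 88.4]
tool_rot: [0.993, -0.122, -0.002, 0.0]
contact_force: [-0.2, 0.7, -0.9]
gripper_width: 85.7
finger_force: 0.0
```

Emit:
servo_tool(targets=[[[0, 0, 0], 0, 1], [[0, 0, 0], 0, 1], [[0, 0, 0], 0, 1], [[0, 0, 0], 0, 1], [[0, 0, 0], 0, 1], [[0, 0, 0], 0, 1], [[0, 0, 0], 0, 1], [[0, 0, 0], 0, 1], [[0, 0, 0], 0, 1], [[0, 0, 0], 0, 1], [[0, 0, 0], 0, 1], [[0, 0, 0], 0, 1]])

```text
t: 10.65
tcp_pos: [610.2, -3.6, 91.5]
tool_rot: [0.992, -0.122, 0.001, -0.001]
contact_force: [2.7, 16.8, 5.1]
gripper_width: 24.8
finger_force: 58.6
```

Run:
```python
from h import *
im=robot.read_camera("scene")
cv2.imwrite("pics/f.png",cv2.resize(im[160:245,260:365],None,fx=7,fy=7,interpolation=cv2.INTER_CUBIC))
s=robot.observe();print(s["tcp_pos"],s["t"],s["gripper_width"],s["finger_force"])
```

```text
[610.16  -3.59  91.47] 10.7 24.73891673248295 58.60005967319012
```

View pics/f.png

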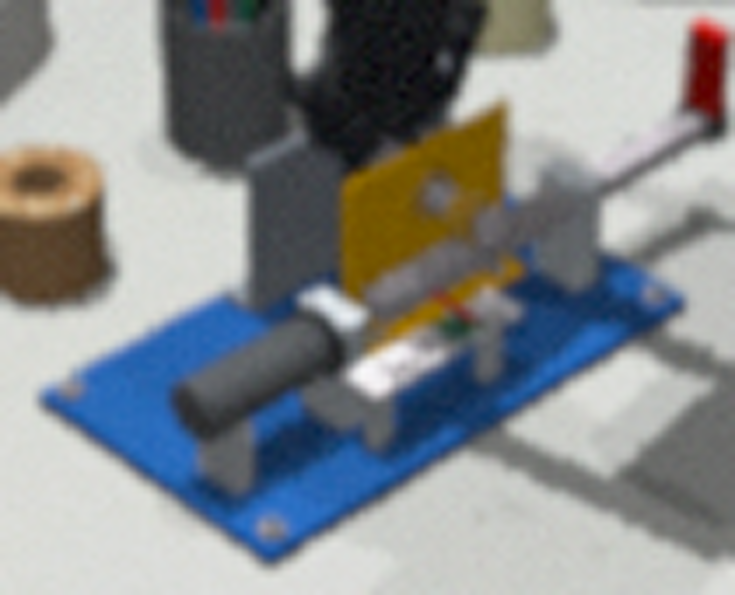

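The pointer's midpoint is at about (450,305), roughly 52 mm and inside the green band. The fingers hold 24.8 mm, which matches the flats. Next I check for creep over 2 s.

Emit:
servo_tool(targets=[[[0, 0, 0], 0, 1], [[0, 0, 0], 0, 1], [[0, 0, 0], 0, 1], [[0, 0, 0], 0, 1], [[0, 0, 0], 0, 1], [[0, 0, 0], 0, 1], [[0, 0, 0], 0, 1], [[0, 0, 0], 0, 1], [[0, 0, 0], 0, 1], [[0, 0, 0], 0, 1], [[0, 0, 0], 0, 1], [[0, 0, 0], 0, 1], [[0, 0, 0], 0, 1], [[0, 0, 0], 0, 1], [[0, 0, 0], 0, 1], [[0, 0, 0], 0, 1], [[0, 0, 0], 0, 1], [[0, 0, 0], 0, 1], [[0, 0, 0], 0, 1], [[0, 0, 0], 0, 1]])

```text
t: 12.7
tcp_pos: [610.2, -3.6, 91.5]
tool_rot: [0.992, -0.122, 0.001, -0.001]
contact_force: [2.0, 17.5, 4.8]
gripper_width: 24.8
finger_force: 58.6
```

Run:
```python
from h import *
a=cv2.imread("pics/f.png");im=robot.read_camera("scene")
b=cv2.resize(im[160:245,260:365],None,fx=7,fy=7,interpolation=cv2.INTER_CUBIC);cv2.imwrite("pics/g.png",b)
r0=cv2.imread("pics/c2.png")
def cen(i,x0,x1,y0,y1):
    j=i[y0:y1,x0:x1].astype(float);w=np.clip(j[...,2]-np.maximum(j[...,0],j[...,1])-40,0,None);yy,xx=np.mgrid[y0:y1,x0:x1];return (w*xx).sum()/w.sum(),(w*yy).sum()/w.sum()
for i in(r0,a,b):print(cen(i,590,735,0,150))
print(robot.observe()["finger_force"],robot.observe()["t"])
```

```text
(np.float64(636.5413024752772), np.float64(97.0938361789785))
(np.float64(707.973159498025), np.float64(58.31846404990599))
(np.float64(707.9183812498641), np.float64(58.352978265438495))
58.60101789236069 12.75
```

```bash
python3 -c "
from rig import robot
print(robot.close_job())"
```

```text
the job is handed in; nothing more can be done
None
```

I drew the gauge to about 60 mm and released the tab. The gripper now holds the bolt head at about 59 N. The pointer stands at about 52 mm in the green band with no measurable creep over 2 s. The job is handed in; no verdict came back.

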